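# Push the sachet tin through the splash rail

## Task

Push the tin of sugar sachets along the counter with the fingertips, through the narrow opening in the low splash rail, from the right side to the serving side on the left. Leave it flat on the counter with all of it past the rail and no more than 10 cm of space between the two. Do not lift or tip the tin, do not take it over or round the rail, and leave the shaker, steel cup, tamper and mug, and all else on the counter, where they stand.

Things in the scene. Friction and masses are not known exactly. Their poses are not given: they have to be found in the camera images.
- rail: low splash rail fixed to the counter, running roughly away from the robot: two wooden bars (35 mm high, 22 thick) between round steel posts (40 mm high, 26 across), with an opening in the middle. Origin on the counter in the middle of the opening; x along the rail, away from the robot; y through the opening to the serving side (left); z up. Posts at x = +/-43.5 and +/-135 mm. It never moves.
- gap (a point): middle of the opening at counter level, same axes as the rail. The opening is 61 mm wide (x from -30.5 to +30.5 mm); the rail takes up y from -13 to +13 mm.
- tin_mid (a point): centre of the tin's underside, with axes along its walls: x along its short side (51 mm), y along its long side (81 mm), z up. At the start y points within 0.65 rad of the rail's y. The tin fits through the opening only with this x about along the rail, 5 mm to spare each side.
- tin: flat open steel tin of red, white and green sugar sachets, loose, about 0.1 kg: 51 by 81 mm, 24 high (walls 20). Origin at the centre of its underside, z up, but its x and y axes are turned +0.262 rad from its walls (tin_mid has the wall directions). It starts right of the rail (negative rail y).
- corner_a (a point): bottom corner of the tin on the +x, +y side of tin_mid, at counter level
- corner_b (a point): bottom corner of the tin on the -x, +y side of tin_mid, at counter level
- corner_c (a point): bottom corner of the tin on the -x, -y side of tin_mid, at counter level
- corner_d (a point): bottom corner of the tin on the +x, -y side of tin_mid, at counter level
- shaker: white cocoa shaker, 66 mm across, 97 tall; loose bystander, origin at the centre of its underside (z up)
- cup: round open steel dosing cup, 58 mm across, 52 tall; loose bystander, origin at the centre of its underside (z up)
- tamper: coffee tamper standing on its 58 mm steel foot, brown wooden knob up, 86 tall; loose bystander, origin at the centre of its underside (z up)
- mug: small white mug, green inside, 60 mm wide, 84 with its handle, 50 tall; loose bystander, origin at the centre of its underside (z up)
Things that resemble listed ones, but are neither listed nor needed, are in the scene too. Of the things shaped like the tin, the steel one is meant.

How it is judged:
By the outcome, as a careful person would: the job done as asked, in the order asked, and still so for the second after the job is handed in, with the robot touching nothing.
It also fails if it takes over 64 s, if anything falls off the work surface, if the arm or the gripper's body presses on something with over 40 N, if the wrist force passes 120 N, or if a joint passes its speed limit or range.

## Robot

A 6-joint arm with a two-finger parallel gripper is mounted at the origin on a cart in front of the work surface, level with it; the furniture and walls round the work are solid. World frame = base frame: x ahead of the robot, y to its left, z up, the work surface at z = 0. Lengths are in m, angles in rad, forces in N, time in s.
With the tool pointing down it reaches from about 0.4 to 0.925 m from the base axis. Payload 12.5 kg.
Tool frame: the origin (TCP) lies where the fingers leave the gripper's body, on its centre line; the fingertips stand 78 mm ahead of it and the grasp point (between the pads) lies 59 mm ahead of it; z points along the fingers, y is the line along which they close (so a half turn about z gives the same grasp; the last joint's range is limited). The gripper opens to 95 mm and grips with 3 to 60 N. Pads are 20 mm wide; open, the fingers measure 119 mm over their backs; the gripper's body (75 mm by 180 mm) begins 59 mm behind the grasp point.
Start: joints at [1.195, 0.491, 1.559, -0, 1.092, -0.106], TCP at [0.167, 0.602, 0.292] pointing down, gripper open.
Joint ranges: [-3.1, 3.1], [-0.84, 2.19], [0.05, 2.79], [-1.13, 4.28], [0.06, 2.93], [-2.69, 2.69]. Speed limits (rad/s): [2.22, 2.22, 2.79, 3.14, 3.14, 3.14].

## Interface

Orientations are given as a unit quaternion [w, x, y, z].
In Python, from station import r gives the robot as it stands.
- The arm moves only by the tool arm_command, never from a script. Its argument "steps" is text: rows parted by semicolons, each of 7 numbers parted by spaces: the opening in per cent of the stroke, from 0 (shut) to 100 (fully open), then the shift along the world's x, y, z in cm, then the turn, a rotation vector about the world's x, y, z in rad. A call has 1 to 12 rows; each row shifts and turns the commanded pose from where the row before left it; what a row does not reach is not made up. A row lasts 1/10 s, in which the tool goes at most 50 mm and 8.59 degrees, less where a joint would pass 70% of its speed; a pose out of reach is approached as far as the arm can. A call is refused whole if a number of a shift passes 5 or a number of a turn 0.15, either way. A call with a gripper value outside its range is refused whole. The fingers move at their own pace and stop on an object; "newtons" is the grip in N (left out, the last holds). Time passes only in rows, so rows that do not move let the fingers close. It gives the time, the measured TCP pose, the force, the opening and the grip force at its end, in the units of the state.
- r.state(): the state, without advancing time (a new reading comes with each control period).
- r.grab_frame(name): name is "scene" or "top" or "wrist"; returns a dict with "img" (480x640x3 uint8, blue, green, red), "fx", "fy", "cx", "cy" (pixels), "R" (3x3) and "t" (3): a world point X has camera coordinates R X + t; the wrist camera has in their place "T_tool_cam" (4x4, takes a point from camera to tool coordinates, whose origin is the TCP and whose axes are the flange's). Camera axes: x right, y down, z forward; pixel columns grow to the right and rows downward; lengths in m; the calibration is good to about 2 mm. A picture is of the moment at which its call begins: read the wrist's pose just before it. There is no depth.
- r.close_job(): hands the job in; it is judged then, once.
The state is a dict: "time_s": time; "joint_positions": joint angles; "joint_velocities": joint speeds; "tau": joint torques, N m; "position": TCP position; "ee_rot": TCP orientation; "ft_force": force on the tool from outside, world axes, zero at the start; "wrist_torque": the same for the moment, N m; "width": finger opening in m; "finger_force": force on a finger pad.
Only numpy, scipy, OpenCV 4.12 (cv2) and the standard library are available. Lean on these libraries where they do the work, as an engineer would, in place of code of your own. Each camera call takes 0.05 s, during which the arm holds its last target. There are 200 camera calls.

## Working session

There is one attempt and no reset: what is moved stays moved. The work goes in short steps, Python scripts to look and compute and a tool call to move; the robot and the scene stay as the last step left them, time stands still between calls to the robot, and variables do not carry over. Pictures are saved under pics/ and viewed, at most 11 in all, crops included, and the job is handed in when it is done.

Besides the shell and the picture viewer there is one more tool, called after "Request:" as name(argument=value, ...), one argument or row to a line, values as JSON. arm_command: Moves the arm, as the interface text tells. Its arguments: {"type":"object","properties":{"steps":{"type":"string"},"newtons":{"type":"number"}},"required":["steps"]}

```bash
mkdir -p pics
cat > h.py <<'E'
import numpy as np, cv2, pickle
from station import r
def grab(n,f):
    g=r.grab_frame(n); cv2.imwrite(f'pics/{f}.png',g['img']); pickle.dump(g,open(f'pics/{f}.pkl','wb')); return g
def world(g,px,z=0.0):
    R=np.array(g['R']);t=np.array(g['t']); c=-R.T@t
    px=np.atleast_2d(px).astype(float)
    d=np.c_[(px[:,0]-g['cx'])/g['fx'],(px[:,1]-g['cy'])/g['fy'],np.ones(len(px))]@R
    return c+d*((z-c[2])/d[:,2])[:,None]
def pix(g,X):
    p=np.atleast_2d(X)@np.array(g['R']).T+np.array(g['t'])
    return np.c_[p[:,0]/p[:,2]*g['fx']+g['cx'],p[:,1]/p[:,2]*g['fy']+g['cy']]
E
python3 - <<'E'
from h import *
a=grab('top','t0');b=grab('scene','s0')
for g in(a,b):print(-np.array(g['R']).T@g['t'],g['fx'])
print(r.state())
E
```

```text
[-0.35425682 -0.45631745  1.35534023] 623.7940145668633
[-0.36976962 -0.61368176  0.78078015] 603.8943859251772
{'time_s': 0.1, 'joint_positions': array([ 1.19542505e+00,  4.91510619e-01,  1.55938510e+00, -1.34914692e-05,
        1.09168040e+00, -1.05590615e-01]), 'joint_velocities': array([ 0.00046854, -0.00084459, -0.00147673,  0.00018443,  0.00045314,
        0.00056849]), 'tau': array([ 1.92234125e-03, -6.13615823e+01, -2.58604914e+01,  6.93305489e-02,
        4.70457331e-02, -5.46017282e-05]), 'position': array([0.16650108, 0.6022769 , 0.29171427]), 'ee_rot': array([-1.11303884e-04,  1.34478539e-01,  9.90916384e-01, -4.79009617e-04]), 'ft_force': array([ 0.10437654, -0.07955924, -0.34728478]), 'wrist_torque': array([-0.04999396,  0.02456727,  0.0392543 ]), 'finger_force': 0.0, 'width': 0.09493462262649396}
```

View pics/t0.png

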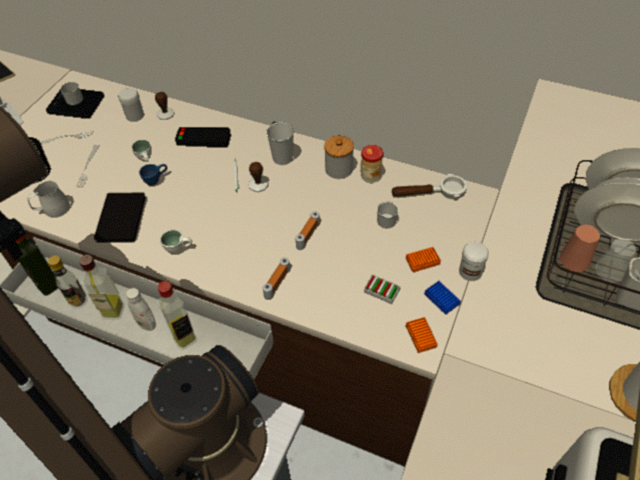

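View pics/s0.png

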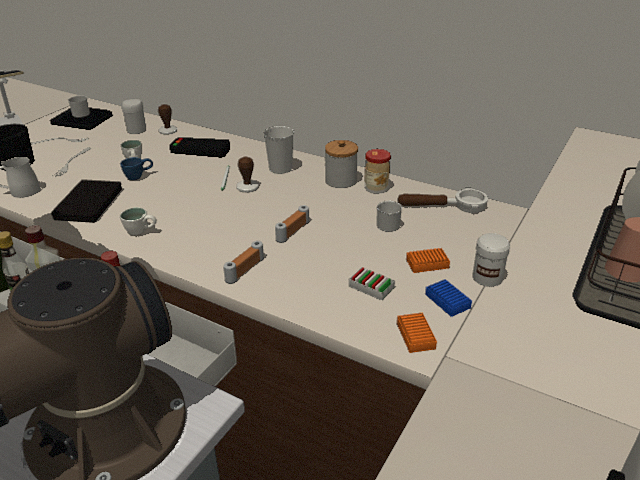

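Top view: the candidates are a striped steel tin (382,289), orange tins (423,259) and (421,334), and a blue one (442,297). I choose the steel one at (382,289). The rail's bars are at (308,230) and (277,278). The shaker is at (474,260), cup (387,214), tamper (258,177) and mug (175,242). Next is a close crop.

Run:
```python
from h import *
a=cv2.imread('pics/t0.png')[203:308,255:405]; b=cv2.imread('pics/s0.png')[200:305,215:400]
cv2.imwrite('pics/t0c.png',cv2.resize(a,None,fx=5.3,fy=5.3,interpolation=cv2.INTER_CUBIC))
cv2.imwrite('pics/s0c.png',cv2.resize(b,None,fx=4.3,fy=4.3,interpolation=cv2.INTER_CUBIC))
```

```text
(no output)
```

View pics/t0c.png

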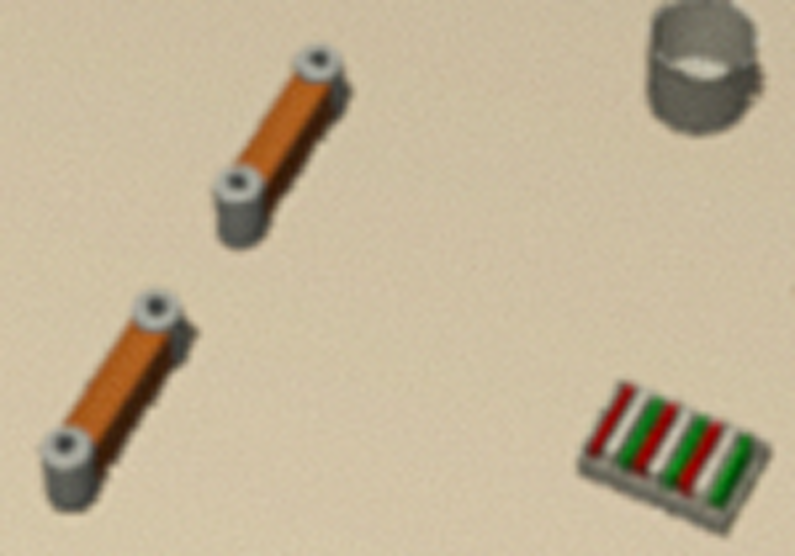

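View pics/s0c.png

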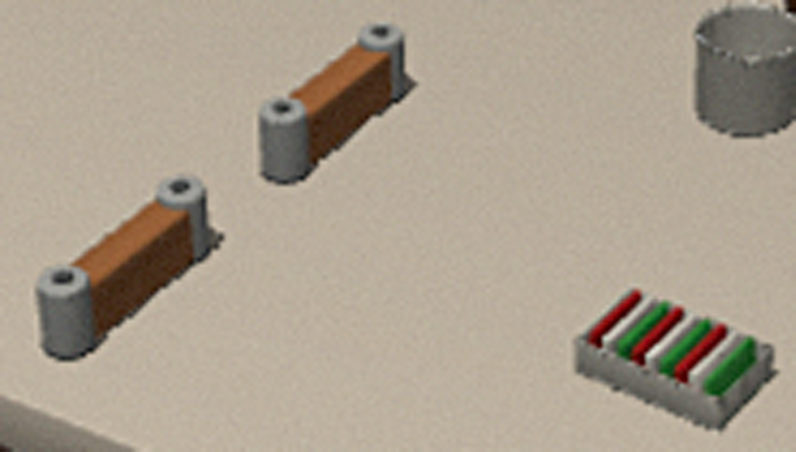

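Crops: the steel tin's rim corners are at about (578,460), (725,522), (770,447) and (623,382) in the top crop. The post tops are at (317,60), (237,183), (156,307) and (66,445), and they're equally clear in the scene crop. I'll fit both poses now.

```bash
cat > fit.py <<'E'
from h import *
from scipy.optimize import least_squares
POST=np.array([[.135,0,.04],[.0435,0,.04],[-.0435,0,.04],[-.135,0,.04]])
def place(p,L):
    c,s=np.cos(p[2]),np.sin(p[2]); return L@np.array([[c,s,0],[-s,c,0],[0,0,1]])+np.r_[p[:2],0]
def fit(L,obs,p0):
    f=lambda p:np.concatenate([(pix(g,place(p,L))-o).ravel() for g,o in obs])
    s=least_squares(f,p0); return s.x,np.round(s.fun.reshape(-1,2),1)
def tinL(z): return np.array([[.0255,.0405,z],[-.0255,.0405,z],[-.0255,-.0405,z],[.0255,-.0405,z]])
E
python3 - <<'E'
from fit import *
T=pickle.load(open('pics/t0.pkl','rb'));S=pickle.load(open('pics/s0.pkl','rb'))
tc=lambda a:(np.array(a)+.5)/5.3+[255,203]-.5
sc=lambda a:(np.array(a)+.5)/4.3+[215,200]-.5
pt=tc([(317,60),(237,183),(156,307),(66,445)]);ps=sc([(381,32),(283,107),(181,187),(63,277)])
for n,o in(('both',[(T,pt),(S,ps)]),('T',[(T,pt)]),('S',[(S,ps)])): print(n,*fit(POST,o,[.5,0,0]))
print(world(T,pt,.04)); print(world(S,ps,.04))
kt=tc([(623,382),(578,460),(725,522),(770,447)]);ks=sc([(634,292),(577,340),(718,402),(770,350)])
print(world(T,kt,.02)); print(world(S,ks,.02))
Q=world(T,kt,.02); d=Q[0]-Q[1]; th0=np.arctan2(d[1],d[0])
P=[*Q.mean(0)[:2],th0]
# a=+x+y b=-x+y c=-x-y d=+x-y
for n,o in(('both',[(T,kt),(S,ks)]),('T',[(T,kt)]),('S',[(S,ks)])): print(n,*fit(tinL(.02),o,P))
for n,p,z in(('cup',(387,214),.03),('shaker',(474,268),.03),('tamper',(258,184),0),('mug',(175,246),.02),('blue',(442,297),.02),('or1',(423,259),.02),('or2',(421,334),.02)): print(n,world(T,p,z)[0])
E
```

```text
both [ 0.53197593  0.04809078 -0.05064461] [[-0.3 -0.7]
 [-0.4 -0.7]
 [-0.4 -0.6]
 [-0.6 -0.4]
 [ 0.3  0.6]
 [ 0.3  0.9]
 [ 0.3  0.7]
 [ 0.3  1. ]]
T [ 0.53060137  0.0462218  -0.04935985] [[ 0.1 -0.2]
 [ 0.  -0.1]
 [ 0.   0. ]
 [-0.1  0.2]]
S [ 0.53422023  0.05042297 -0.05191784] [[ 0.  -0. ]
 [-0.   0.1]
 [-0.  -0.2]
 [ 0.   0.1]]
[[0.66473085 0.03948526 0.04      ]
 [0.57373892 0.04397322 0.04      ]
 [0.48716412 0.04840035 0.04      ]
 [0.39648016 0.05297447 0.04      ]]
[[0.66887026 0.04337356 0.04      ]
 [0.57817207 0.04845003 0.04      ]
 [0.49031817 0.05228796 0.04      ]
 [0.3995269  0.05758298 0.04      ]]
[[ 0.54588994 -0.17672319  0.02      ]
 [ 0.49446405 -0.17270763  0.02      ]
 [ 0.4880012  -0.25011586  0.02      ]
 [ 0.53689208 -0.25598488  0.02      ]]
[[ 0.54864876 -0.17444792  0.02      ]
 [ 0.50130916 -0.16816841  0.02      ]
 [ 0.49247268 -0.24618051  0.02      ]
 [ 0.53965721 -0.25082506  0.02      ]]
both [ 0.51824911 -0.21174073 -0.11080913] [[-0.6 -0.9]
 [-1.1 -1.4]
 [-0.3 -0.3]
 [-0.2 -0.8]
 [-0.2  0.1]
 [-0.7  1.1]
 [ 0.5  1.6]
 [ 1.7  0.7]]
T [ 0.51635002 -0.21384656 -0.10054177] [[-0.2 -0. ]
 [-0.5 -0.4]
 [ 0.4  0.5]
 [ 0.4 -0.1]]
S [ 0.52072631 -0.20977062 -0.11914738] [[-0.3 -0.8]
 [-1.   0. ]
 [-0.1  0.6]
 [ 1.3 -0.1]]
cup [ 0.74887083 -0.1448493   0.03      ]
shaker [ 0.6596193  -0.41634204  0.03      ]
tamper [0.7398805  0.25821884 0.        ]
mug [0.43156412 0.35206877 0.02      ]
blue [ 0.54834547 -0.36447765  0.02      ]
or1 [ 0.64475401 -0.28375787  0.02      ]
or2 [ 0.42602348 -0.34792331  0.02      ]
```

Tin relative to the rail: x≈-1 mm, y≈-260 mm, turned about -0.06 rad, so it's nearly lined up. The plan is to push its rear face with two slightly open fingertips. They span about 44 mm, which fits the opening.

Request:
arm_command(
  steps="21 3.2 -3.4 0 0 0 -0.062;21 3.2 -3.4 0 0 0 -0.062;21 3.2 -3.4 0 0 0 -0.062;21 3.2 -3.4 0 0 0 -0.062;21 3.2 -3.4 0 0 0 -0.062;21 3.2 -3.4 0 0 0 -0.062;21 3.2 -3.4 0 0 0 -0.062;21 3.2 -3.4 0 0 0 -0.062;21 3.2 -3.4 0 0 0 -0.062;21 0.4 -4.8 0 0 0 -0.062;21 0.4 -4.8 0 0 0 -0.062;21 0.4 -4.8 0 0 0 -0.062",
)

```text
time_s: 1.3
position: [0.4664, 0.1505, 0.292]
ee_rot: [-0.0, 0.487, 0.874, -0.0]
ft_force: [1.0, -0.2, -0.4]
width: 0.02
finger_force: 0.0
```

Request:
arm_command(
  steps="21 0.4 -4.8 0 0 0 -0.062;21 0.4 -4.8 0 0 0 -0.062;21 0.4 -4.8 0 0 0 -0.062;21 0.4 -4.8 0 0 0 -0.062;21 0.4 -4.8 0 0 0 -0.062;21 0.4 -4.8 0 0 0 -0.062;21 0.4 -4.8 0 0 0 -0.062;21 0.4 -4.8 0 0 0 -0.062;21 0.4 -4.8 0 0 0 -0.062;21 0.4 -4.8 0 0 0 -0.062;21 0 0 0 0 0 0;21 0 0 0 0 0 0",
)

```text
time_s: 2.5
position: [0.5061, -0.3282, 0.2914]
ee_rot: [-0.001, 0.73, 0.684, 0.0]
ft_force: [0.1, 0.3, -0.5]
width: 0.0199
finger_force: 0.0
```

```bash
cat >> h.py <<'E'
from scipy.spatial.transform import Rotation as Ro
def wrist(f):
    s=r.state(); g=r.grab_frame('wrist')
    q=np.array(s['ee_rot']); M=np.eye(4); M[:3,:3]=Ro.from_quat(q[[1,2,3,0]]).as_matrix(); M[:3,3]=s['position']
    C=np.linalg.inv(M@np.array(g['T_tool_cam'])); g['R']=C[:3,:3]; g['t']=C[:3,3]
    cv2.imwrite(f'pics/{f}.png',g['img']); pickle.dump(g,open(f'pics/{f}.pkl','wb')); return g
def yaw():
    q=np.array(r.state()['ee_rot']); y=Ro.from_quat(q[[1,2,3,0]]).as_matrix()[:,1]; return y
E
python3 - <<'E'
from h import *
g=wrist('w1'); s=r.state(); print(s['time_s'],s['position'],yaw(),s['width'],s['joint_positions'])
E
```

```text
2.55 [ 0.50626539 -0.32718995  0.29176173] [ 9.98018739e-01 -6.29115311e-02 -8.57846081e-04] 0.02014461093433572 [-6.83376502e-01  4.59993977e-01  1.61554480e+00  2.68311188e-04
  1.06727616e+00 -6.20552595e-01]
```

View pics/w1.png

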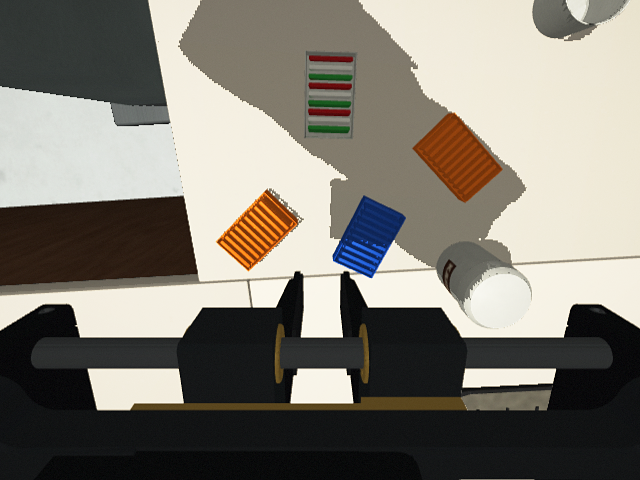

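Wrist view: the steel tin's rim corners are about (306,52), (355,52), (353,138) and (305,137). The fingers are behind it and clear of the other tins.

Run:
```python
from fit import *
W=pickle.load(open('pics/w1.pkl','rb'))
o=np.array([(355.5,52),(306,52),(305,137.5),(353,138)])
print(*fit(tinL(.02),[(W,o)],[.52,-.21,-.1])); print(world(W,o,.02))
c=cv2.resize(W['img'][40:150,285:375],None,fx=5,fy=5,interpolation=cv2.INTER_CUBIC); cv2.imwrite('pics/w1c.png',c)
```

```text
[ 0.52103275 -0.21278786 -0.07568938] [[ 2.  -1. ]
 [-2.2 -1.7]
 [-1.   1.5]
 [ 1.2  1.7]]
[[ 0.54758831 -0.1750583   0.02      ]
 [ 0.50064958 -0.17202674  0.02      ]
 [ 0.49362953 -0.24980025  0.02      ]
 [ 0.54227683 -0.25340823  0.02      ]]
```

View pics/w1c.png

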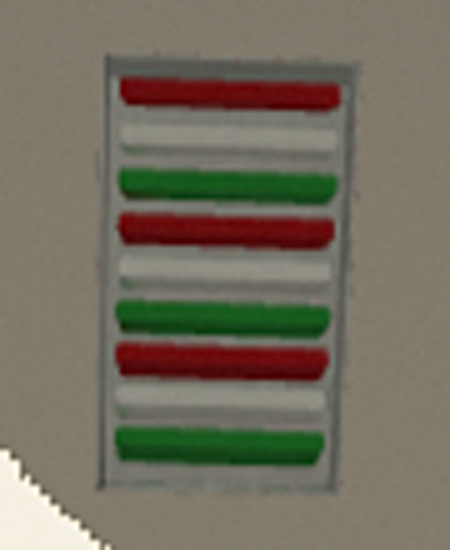

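The tin is at about (0.519, -0.212) with yaw about -0.09. The wrist measurement agrees with the other cameras. I'll descend behind it on the rail's y line.

Request:
arm_command(
  steps="21 0.9 4.4 0 0 0 0.012;21 0 0.3 -4 0 0 0;21 0 0 -4 0 0 0;21 0 0 -4 0 0 0;21 0 0 -4 0 0 0;21 0 0 -3 0 0 0;21 0 0 -1.6 0 0 0;21 0 0 0 0 0 0;21 0 0 0 0 0 0",
)

```text
time_s: 3.45
position: [0.5159, -0.2797, 0.087]
ee_rot: [0.0, 0.724, 0.689, 0.0]
ft_force: [-0.1, -0.4, 0.0]
width: 0.0204
finger_force: 0.0
```

Run:
```python
from h import *
s=r.state(); print(s['time_s'],s['position'],yaw(),s['width'],s['ft_force'])
```

```text
3.45 [ 0.51589704 -0.27967905  0.08696735] [ 9.98774939e-01 -4.94828884e-02  2.53836710e-04] 0.02042994311848783 [-0.14940442 -0.39608506  0.03679359]
```

Request:
arm_command(
  steps="21 0 0.5 -0.3 0 0 0;21 0.04 0.7 0 0 0 0;21 0.03 0.7 0 0 0 0;21 0.04 0.7 0 0 0 0;21 0.03 0.7 0 0 0 0;21 0.04 0.7 0 0 0 0;21 0.03 0.7 0 0 0 0;21 0.04 0.7 0 0 0 0;21 0.03 0.7 0 0 0 0;21 0.04 0.7 0 0 0 0;21 0.03 0.7 0 0 0 0;21 0 0 0 0 0 0",
)

```text
time_s: 4.65
position: [0.519, -0.2046, 0.0832]
ee_rot: [-0.0, 0.725, 0.689, -0.0]
ft_force: [-1.5, 0.1, 0.0]
width: 0.0198
finger_force: 0.0
```

Run:
```python
from h import *
s=r.state(); g=wrist('w2');print(s['time_s'],s['position'],yaw(),s['ft_force']); grab('scene','s2');grab('top','t2')
```

```text
4.65 [ 0.51899592 -0.20462824  0.0831879 ] [ 9.98733160e-01 -5.03193817e-02 -1.85665857e-04] [-1.45209695  0.09344262  0.01782832]
```

View pics/w2.png

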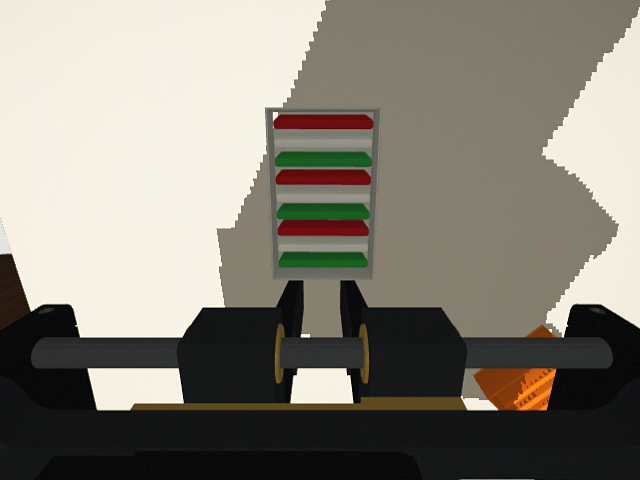

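Wrist view: the tin (265–380, 109–278) sits square against both fingertips and is centred. I'll continue towards the opening.

Request:
arm_command(
  steps="21 0.04 0.9 0 0 0 0;21 0.05 0.9 0 0 0 0;21 0.04 0.9 0 0 0 0;21 0.05 0.9 0 0 0 0;21 0.04 0.9 0 0 0 0;21 0.05 0.9 0 0 0 0;21 0.04 0.9 0 0 0 0;21 0.05 0.9 0 0 0 0;21 0.04 0.9 0 0 0 0;21 0.05 0.9 0 0 0 0;21 0.05 0.7 0 0 0 0;21 0 0 0 0 0 0",
)

```text
time_s: 6.0
position: [0.5241, -0.1077, 0.0833]
ee_rot: [-0.0, 0.725, 0.689, 0.0]
ft_force: [0.2, 0.4, 0.8]
width: 0.02
finger_force: 0.0
```

Run:
```python
from h import *
s=r.state(); g=wrist('w3');print(s['time_s'],s['position'],yaw(),s['ft_force'])
c=g['img'][0:300,120:520]; cv2.imwrite('pics/w3c.png',cv2.resize(c,None,fx=2,fy=2,interpolation=cv2.INTER_CUBIC))
```

```text
6.0 [ 0.524105   -0.10769474  0.08327798] [ 9.98734884e-01 -5.02854644e-02  6.69093452e-05] [0.15412058 0.44260825 0.84002883]
```

View pics/w3c.png

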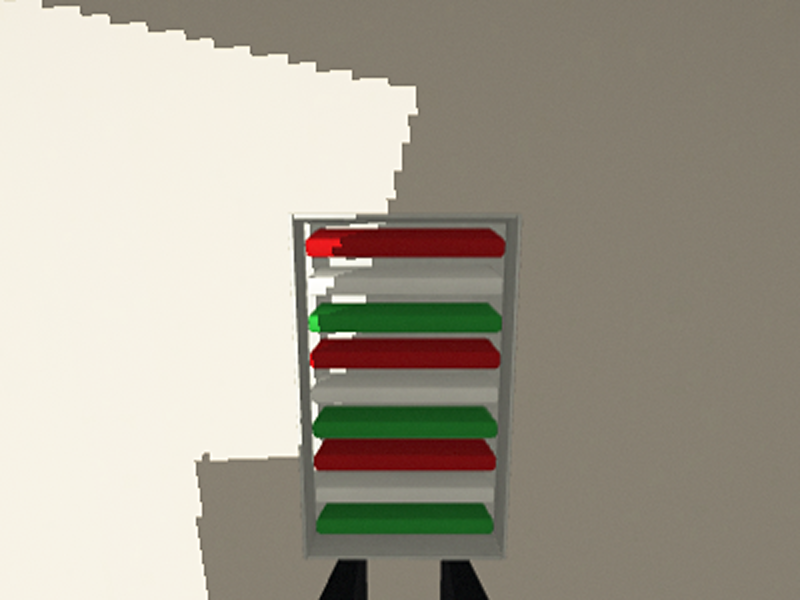

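The tin is still square and centred on the fingers. The rail is just out of view, so I'll go another 3 cm.

Request:
arm_command(
  steps="21 0.04 0.8 0 0 0 0;21 0.04 0.8 0 0 0 0;21 0.04 0.8 0 0 0 0;21 0.04 0.6 0 0 0 0;21 0 0 0 0 0 0;21 0 0 0 0 0 0",
)

```text
time_s: 6.65
position: [0.5257, -0.0784, 0.0832]
ee_rot: [0.0, 0.725, 0.689, 0.0]
ft_force: [-0.5, -0.0, -0.3]
width: 0.0198
finger_force: 0.0
```

Run:
```python
from h import *
s=r.state(); g=wrist('w4');print(s['time_s'],s['position'],yaw(),s['ft_force'])
c=g['img'][0:300,120:520]; cv2.imwrite('pics/w4c.png',cv2.resize(c,None,fx=2,fy=2,interpolation=cv2.INTER_CUBIC))
```

```text
6.65 [ 0.52568373 -0.07835979  0.08323019] [ 9.98708943e-01 -5.07980685e-02  5.03178202e-05] [-0.46137699 -0.03097834 -0.25242281]
```

View pics/w4c.png

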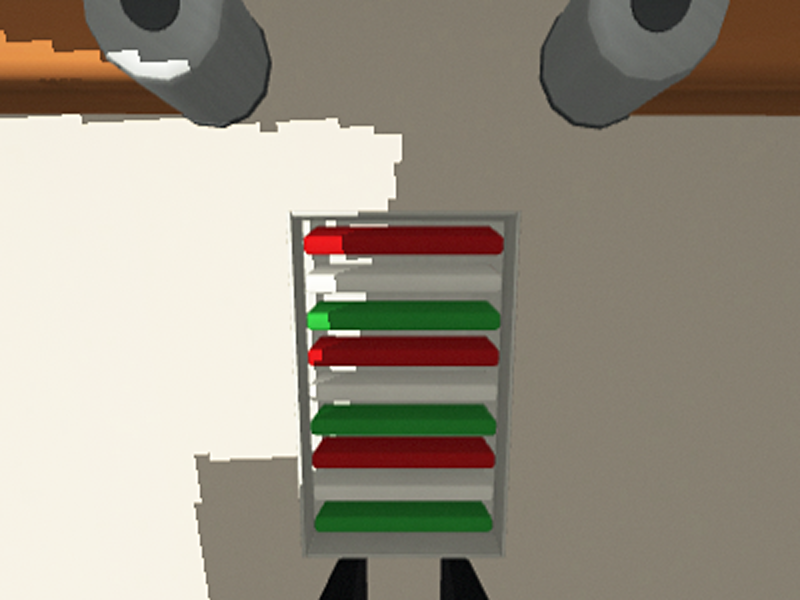

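The opening's inner post edges are at about 271 and 540 (middle 405). The tin's front runs 290–519 (middle 404.5), square to the rail. It's centred to within 0.5 mm, so I'll push straight through.

Request:
arm_command(
  steps="21 0.04 0.8 0 0 0 0;21 0.04 0.8 0 0 0 0;21 0.04 0.8 0 0 0 0;21 0.04 0.8 0 0 0 0;21 0.04 0.8 0 0 0 0;21 0.04 0.8 0 0 0 0;21 0.04 0.8 0 0 0 0;21 0.04 0.8 0 0 0 0;21 0 0 0 0 0 0",
)

```text
time_s: 7.6
position: [0.5289, -0.0136, 0.0833]
ee_rot: [-0.0, 0.725, 0.689, 0.0]
ft_force: [0.4, -0.1, 0.8]
width: 0.0197
finger_force: 0.0
```

Run:
```python
from h import *
s=r.state(); g=wrist('w5');print(s['time_s'],s['position'],yaw(),s['ft_force'])
c=g['img'][60:360,120:520]; cv2.imwrite('pics/w5c.png',cv2.resize(c,None,fx=2,fy=2,interpolation=cv2.INTER_CUBIC))
```

```text
7.6 [ 0.5288622  -0.01361425  0.08327261] [ 9.98743348e-01 -5.01169959e-02  1.02925472e-04] [ 0.43849652 -0.09302912  0.75376491]
```

View pics/w5c.png

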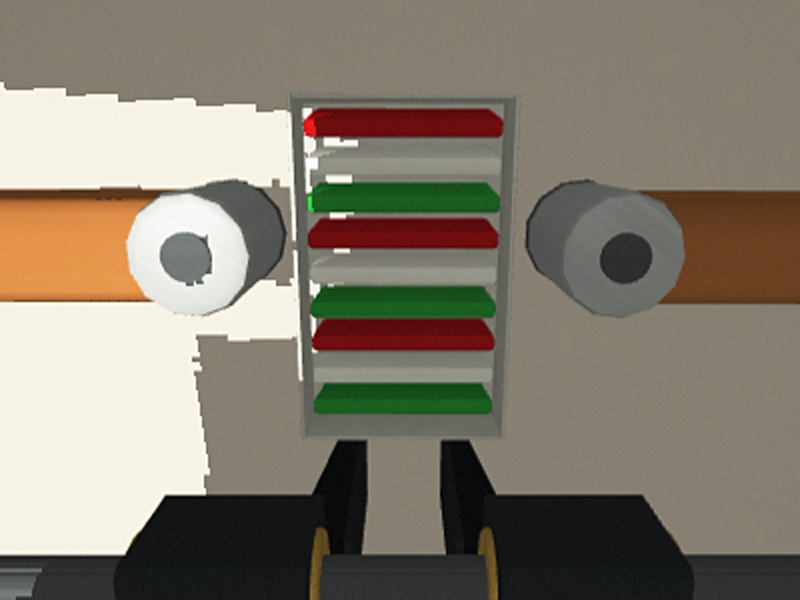

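The tin is halfway through the opening and clear of both posts, with no contact force. I'll finish the push.

Request:
arm_command(
  steps="21 0.04 0.8 0 0 0 0;21 0.04 0.8 0 0 0 0;21 0.04 0.8 0 0 0 0;21 0.04 0.8 0 0 0 0;21 0.04 0.8 0 0 0 0;21 0.04 0.8 0 0 0 0;21 0.04 0.8 0 0 0 0;21 0.04 0.8 0 0 0 0;21 0.04 0.8 0 0 0 0;21 0.04 0.8 0 0 0 0;21 0.04 0.8 0 0 0 0;21 0 0 0 0 0 0",
)

```text
time_s: 8.85
position: [0.5333, 0.0744, 0.0833]
ee_rot: [0.0, 0.725, 0.689, 0.0]
ft_force: [-0.0, -0.1, -0.1]
width: 0.02
finger_force: 0.0
```

Request:
arm_command(
  steps="21 -0.03 -0.6 0 0 0 0;21 0 0 0 0 0 0;21 0 0 2 0 0 0;21 0 0 4 0 0 0;21 0 0 4 0 0 0;21 0 0 4 0 0 0;21 0 -5 3 0 0 0;21 0 -5 2 0 0 0;21 0 0 0 0 0 0;21 0 0 0 0 0 0",
)

```text
time_s: 9.85
position: [0.5327, -0.0231, 0.2678]
ee_rot: [0.0, 0.726, 0.688, 0.0]
ft_force: [-0.6, -0.2, 0.4]
width: 0.02
finger_force: 0.0
```

Run:
```python
from h import *
s=r.state(); g=wrist('w6');print(s['time_s'],s['position'],yaw(),s['ft_force']); t=grab('top','t6')
v=np.hstack([cv2.resize(g['img'],(480,360)),cv2.resize(t['img'][200:320,220:320],(300,360))]);cv2.imwrite('pics/v6.png',v)
```

```text
9.85 [ 0.53272713 -0.02305501  0.2677665 ] [ 9.98626296e-01 -5.23955433e-02 -4.77301156e-04] [-0.64167    -0.20592551  0.44009399]
```

View pics/v6.png

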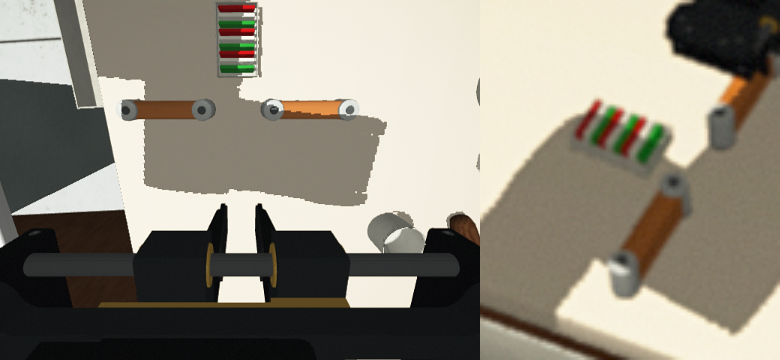

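The tin lies flat and square past the rail, with about 2 cm of space. The gripper is clear of everything, so I'll hand in.

```bash
python3 -c "
from station import r
print(r.close_job())"
```

```text
the job is handed in; nothing more can be done
None
```

The steel tin of sugar sachets was pushed through the opening and now lies flat on the serving side, all of it past the rail with about 2 cm between them; nothing else on the counter was touched, and the job is handed in.

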